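# Close a power-adapter housing on the indexing stand and hold it shut

## Robot

A 7-joint arm with a two-finger parallel gripper is mounted at the origin on the work surface. World frame = base frame: x ahead of the robot, y to its left, z up, the work surface at z = 0. Lengths are in m, angles in rad, forces in N, time in s.
With the tool pointing down it reaches from about 0.375 to 0.925 m from the base axis. Payload 3.1 kg.
Tool frame: the origin (TCP) lies midway between the tips of the shut fingers; the grasp point (between the pads) lies 19 mm behind it; z points along the fingers, y is the line along which they close (so a half turn about z gives the same grasp; the last joint's range is limited). The gripper opens to 85 mm and grips with 20 to 120 N. Pads are 22 mm wide; open, the fingers measure 114 mm over their backs; the gripper's body (76 mm by 85 mm) begins 54 mm behind the grasp point. The pads swing forward as they close: fully open they stand 13 mm farther back than shut.
Start: joints at [1.029, 0.383, 0.044, 1.598, -0.018, 1.161, -0.05], TCP at [0.279, -0.587, 0.211] pointing down, gripper open.
Joint ranges: [-2.61, 2.61], [-0.41, 2.15], [-1.48, 1.57], [0, 2.5], [-1.57, 4.71], [0.05, 1.97], [-2.85, 2.85]. Speed limits (rad/s): [2.79, 2.79, 3.14, 3.14, 3.14, 3.14, 3.14].

## Interface

Orientations are given as a unit quaternion [w, x, y, z].
In Python, from cell import env gives the robot as it stands.
- The arm moves only by the tool step_arm, never from a script. Its argument "targets" is a list of rows, each a list of 3 entries, a list of its own where there are three numbers: the turn, a rotation vector about the world's x, y, z in units of 6 degrees (1.0 is 6 degrees), then the shift along the world's x, y, z in units of 25 mm (1.0 is 25 mm), then the finger opening in mm, from 0 to 85.4. In form: [[[rx, ry, rz], [x, y, z], hand], ...]. A call has 1 to 8 rows; each row is the pose to reach, as a shift and turn from the pose commanded when the call began; what a row does not reach only later rows make up. A row lasts 1/12 s, in which the tool goes at most 41.7 mm and 7.16 degrees, less where a joint would pass 70% of its speed; a pose out of reach is approached as far as the arm can. A call with a gripper value outside its range is refused whole. The fingers move at their own pace and stop on an object; "squeeze" is the grip in N (left out, the last holds). Time passes only in rows, so rows that repeat a pose let the fingers close. It gives the time, the measured TCP pose, the force, the opening and the grip force at its end, in the units of the state.
- env.get_obs(): the state, without advancing time (a new reading comes with each control period).
- env.camera(name): name is "scene" or "top" or "wrist"; returns the picture (420x560x3 uint8, red, green, blue); there is no depth.
- env.get_calibration(name): a dict with "K" (3x3 intrinsics, pixels), "xyz" and "attitude" of the camera in the world. Camera axes: x right, y down, z forward; pixel columns grow to the right and rows downward; lengths in m; the calibration is good to about 2 mm. A picture is of the moment at which its call begins: read the wrist's pose just before it. get_calibration takes no time and is no camera call; for the wrist camera it gives the pose at the moment of the call.
- env.finish_job(): hands the job in; it is judged then, once.
The state is a dict: "clock": time; "q": joint angles; "qvel": joint speeds; "tau": joint torques, N m; "ee_pos": TCP position; "tool_rot": TCP orientation; "wrist_force": force on the tool from outside, world axes, zero at the start; "wrist_torque": the same for the moment, N m; "width": opening from 0.0 (shut) to 1.0 (fully open); "finger_force": force on a finger pad.
Only numpy, scipy, OpenCV 4.12 (cv2) and the standard library are available. Lean on these libraries where they do the work, as an engineer would, in place of code of your own. Each camera call takes 0.05 s, during which the arm holds its last target. There are 200 camera calls.

## Task

First turn the indexing table by its red post until its yellow line meets the yellow line on the stand and the table clicks into its detent. Then take the loose black adapter cover, set it over the two steel dowels of the lower half with the blue ends together, press it fully closed against the spring inside, with a firm push of about 15 N, and finish while still holding the pair pressed flush together. Leave the other things on the bench where they are.

Things in the scene. Friction and masses are not known exactly. Their poses are not given: they have to be found in the camera images.
- indexer (a joint): turntable angle, rad, positive counter-clockwise from above. 0 = in the detent, its yellow line facing the stand's yellow line. Starts at -1.15 to -0.6, so turn it counter-clockwise by that much; travel -1.4 to 0.35. Light friction (under 0.1 N m), stays where left; within about 0.17 rad of 0 a sprung plunger rides over a bump (about 0.6 N m, 7 N at the post) into its notch.
- table_axis (a point): point on the turntable's upright axis at the table's top face, 30 mm above the bench. Aluminium disc of 200 mm diameter on a grey fixed stand of 216 mm diameter; the plunger block, 36 mm wide, 34 mm high, reaches 160 mm from the axis. x points from the axis to the plunger block with its yellow line, z up. Place and yaw of the stand differ each time.
- post (a point): red upright round post on the turntable, 16 mm diameter, 86 mm from the axis, next to the yellow line of the table; it reaches from 30 to 80 mm above the bench. This point is on its centre line 70 mm above the bench, 10 mm below its top. The point turns with the table; its x axis points away from the turntable's axis.
- turntable: the turntable with, fixed on it, the lower half of a laptop power adapter: black open shell 110 x 50 x 18 mm (x, y, z) with a green board inside, centred on the axis, its underside 40 mm above the bench. Origin: on the axis at bench level; the long x axis points to the post. Clamps stand at its two ends, below its rim; both long sides are free, down to the table 10 mm below its underside.
- lower_seat (a point): centre of the lower half's rim plane, 18 mm above its underside (58 mm above the bench); axes as body turntable. Two upright steel dowels, 8 mm diameter, on the centre line at x = +40 and -30 mm reach 11.5 mm above this plane, the top 3.5 mm tapered to 4 mm diameter.
- lower_mark (a point): point in the lower half's rim plane at its blue end, 50 mm from the centre along its +x.
- cover: loose adapter cover (upper half), black flat block 110 x 50 x 18 mm (x, y, z), lying underside down on the bench, 0.08 to 0.15 kg, gripped across its 50 mm width. Blue stripe at its +x end; two upright through holes, 10 mm diameter, on its centre line at x = +40 and -30 mm: it fits only with the blue ends together. Origin: centre of its underside; closed, it lies on lower_seat with axes agreeing.
- cover_mark (a point): point in the cover's underside at its blue end, 50 mm from its centre along its +x.
- ejector (a joint): orange sprung pad, 16 mm diameter, at the centre of the lower half; travel in m, growing downward. 0 = free, its top 5 mm above the rim plane; 0.005 = level with the rim. It pushes up with 3 N when free and 5.5 N when level, so a cover that is not held stands about 5 mm proud on the dowels.
- screwdriver: bystander: screwdriver with blue handle, 190 mm long, lying beyond the work area. Leave alone.
- tin: bystander: blue open tin, 130 mm diameter, 60 mm high. Leave alone.
- brush: bystander: brush with yellow handle, 200 mm long. Leave alone.
- drive: bystander: flat dark drive, 100 x 70 x 7 mm, close to the robot's base. Leave alone.
- charger: bystander: a complete black power adapter with a paper label, 110 x 50 x 30 mm; not the cover. Leave alone.
- bit_case: bystander: open orange bit case, 160 x 100 x 28 mm. Leave alone.
Not all that is in view belongs to the job. What is shaped like the cover but orange or purple is not meant.

How it is judged:
By the outcome, as a careful person would: the job done as asked, in the order asked, and still so for the second after the job is handed in, while the arm keeps its last pose, push and grip.
It also fails if it takes over 58 s, if anything falls off the work surface, if the arm or the gripper's body presses on something with over 40 N, if the wrist force passes 120 N, or if a joint passes its speed limit or range.

## Working session

There is one attempt and no reset: what is moved stays moved. The work goes in short steps, Python scripts to look and compute and a tool call to move; the robot and the scene stay as the last step left them, time stands still between calls to the robot, and variables do not carry over. Pictures are saved under pics/ and viewed, at most 10 in all, crops included, and the job is handed in when it is done.

Besides the shell and the picture viewer there is one more tool, called after "Emit:" in YAML: its name, and indented under it one key for each argument. step_arm: Moves the arm, as the interface text tells. Its arguments: {"type":"object","properties":{"targets":{"type":"array","items":{"type":"array"}},"squeeze":{"type":"number"}},"required":["targets"]}

```bash
mkdir -p pics; ls; python3 - <<'E'
from cell import env
import cv2
o=env.get_obs(); print({k:(o[k]) for k in o})
for n in ("scene","top"):
    cv2.imwrite(f"pics/{n}0.png",env.camera(n)[:,:,::-1]); c=env.get_calibration(n); print(n,c)
print(env.get_calibration("wrist"))
E
```

```text
pics
{'clock': 0.0, 'q': array([ 1.02921504,  0.38386896,  0.04383651,  1.59958482, -0.01791701,
        1.16114112, -0.04989097]), 'qvel': array([ 0.00237993,  0.00055271, -0.00078661, -0.00137478,  0.00024732,
       -0.00260201,  0.00025606]), 'tau': array([ 2.62264784e-04, -4.33453596e+01,  1.02506272e+00, -2.49514854e+01,
        1.06661193e-02,  1.13911295e-02, -8.21118874e-06]), 'ee_pos': array([ 0.27865515, -0.58614975,  0.20916026]), 'tool_rot': array([-1.25733969e-03,  9.75473538e-01,  2.20112867e-01, -3.48898432e-04]), 'wrist_force': array([ 0.06588198, -0.18427378, -0.67205139]), 'wrist_torque': array([0.0223429 , 0.01774189, 0.02085824]), 'finger_force': 0.0, 'width': 0.9997598316795844}
scene {'K': array([[538.17267474,   0.        , 277.78308687],
       [  0.        , 538.17267474, 218.81014921],
       [  0.        ,   0.        ,   1.        ]]), 'xyz': array([ 1.16736027, -0.66230221,  1.33867112]), 'attitude': array([-0.29391276,  0.8781056 ,  0.35840907, -0.11869616])}
top {'K': array([[458.01984152,   0.        , 278.29144738],
       [  0.        , 458.01984152, 204.452832  ],
       [  0.        ,   0.        ,   1.        ]]), 'xyz': array([0.34284862, 0.0079818 , 1.33887476]), 'attitude': array([ 0.05364547, -0.69606266,  0.7135285 , -0.05912719])}
{'K': array([[300.42680271,   0.        , 280.39754318],
       [  0.        , 300.42680271, 207.42926277],
       [  0.        ,   0.        ,   1.        ]]), 'xyz': array([ 0.35428787, -0.55045508,  0.3724843 ]), 'attitude': array([ 0.14075255,  0.83373425, -0.52630215, -0.08989978])}
```

View pics/top0.png

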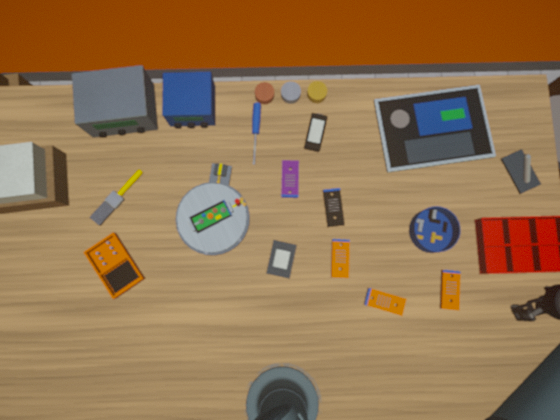

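View pics/scene0.png

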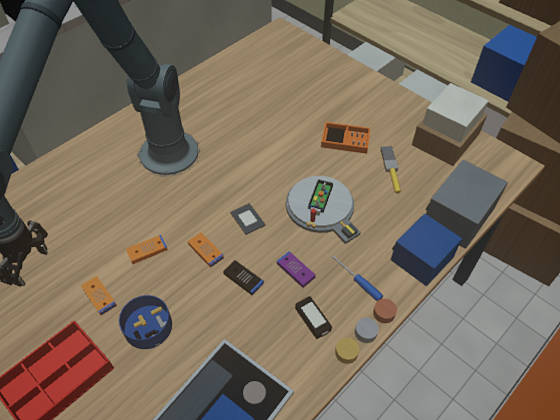

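Top view: the turntable is at (212,218), the plunger block with its yellow line at (221,170), and the red post at (238,202). Cover candidates:
- Black block with a blue end at (334,207).
- Charger with a white label at (316,132).
- Orange blocks at (340,258), (385,301) and (450,290).
- Purple block at (290,179).

The black block at (334,207), with its blue stripe up at (332,190), fits the description. I'll confirm it in a crop and measure.

```bash
cat > h.py <<'E'
from cell import env
import cv2, numpy as np
from scipy.spatial.transform import Rotation as R
def rot(q): return R.from_quat(np.roll(q,-1)).as_matrix()
def ray(c,px):
    d=np.linalg.inv(c["K"])@np.array([px[0],px[1],1.]); return np.array(c["xyz"]),rot(c["attitude"])@d
def onz(c,px,z):
    p,d=ray(c,px); return p+d*(z-p[2])/d[2]
def proj(c,P):
    v=c["K"]@(rot(c["attitude"]).T@(np.array(P)-c["xyz"])); return v[:2]/v[2]
def blobs(img,lo,hi,box=None,amin=6):
    h=cv2.cvtColor(img,cv2.COLOR_RGB2HSV); m=cv2.inRange(h,np.array(lo),np.array(hi))
    if box: k=np.zeros_like(m); x0,y0,x1,y1=box; k[y0:y1,x0:x1]=255; m&=k
    n,l,s,ce=cv2.connectedComponentsWithStats(m)
    return [(s[i,4],ce[i].round(1),l==i) for i in np.argsort(-s[:,4]) if i and s[i,4]>=amin]
E
python3 - <<'E'
from h import *
im=cv2.imread("pics/top0.png")[:,:,::-1].copy(); c=env.get_calibration("top")
print("base",onz(c,(282,402),0))
def show(n,lo,hi,box,z,amin=6):
    for a,ce,m in blobs(im,lo,hi,box,amin)[:4]: print(n,a,ce,onz(c,ce,z).round(4))
show("yellow",(22,120,120),(35,255,255),(160,150,260,260),.034)
show("red",(0,140,90),(8,255,255),(160,150,260,260),.08)
show("redh",(172,140,90),(180,255,255),(160,150,260,260),.08)
show("blue",(105,120,60),(130,255,255),(318,180,350,235),.018)
show("black",(0,0,0),(180,255,75),(318,180,350,235),.018,100)
b=blobs(im,(0,0,0),(180,255,75),(318,180,350,235),100)[0][2]
r=cv2.minAreaRect(np.argwhere(b)[:,::-1].astype(np.float32)); print(r,[onz(c,p,.018)[:2].round(4) for p in cv2.boxPoints(r)])
show("disc",(90,10,110),(125,90,255),(160,150,260,270),.03,200)
g=cv2.cvtColor(im,cv2.COLOR_RGB2GRAY)
sc=cv2.imread("pics/scene0.png")
A=cv2.resize(im[180:240,310:360,::-1],None,fx=8,fy=8,interpolation=cv2.INTER_CUBIC)
B=cv2.resize(im[150:260,165:260,::-1],(400,480),interpolation=cv2.INTER_CUBIC)
cv2.imwrite("pics/crop0.png",np.hstack([A,B]))
E
```

```text
base [ 0.00423087 -0.00145143  0.        ]
yellow 58 [219.4 170.8] [0.6564 0.1645 0.034 ]
yellow 22 [217.9 217. ] [0.5206 0.1694 0.034 ]
yellow 10 [241.2 201.1] [0.5652 0.102  0.034 ]
yellow 7 [234.3 205.1] [0.554 0.122 0.034]
red 15 [237.4 201.9] [0.5554 0.1093 0.08  ]
blue 25 [331.1 189.9] [ 0.5949 -0.1612  0.018 ]
black 301 [333.2 210.1] [ 0.5348 -0.1647  0.018 ]
((333.1877136230469, 208.10592651367188), (33.541961669921875, 14.917118072509766), 82.56858825683594) [array([ 0.5879, -0.1389]), array([ 0.5926, -0.1826]), array([ 0.494 , -0.1907]), array([ 0.4895, -0.1475])]
disc 3391 [212.1 217.2] [0.5209 0.1866 0.03  ]
```

View pics/crop0.png

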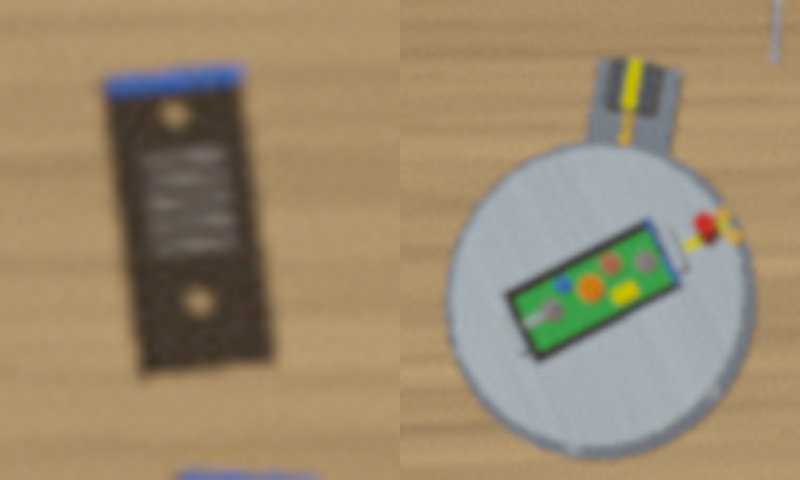

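Confirmed: the left crop is the black cover, with two holes, grip ribs and a blue end pointing to +x world. The right crop shows the turntable, yellow plunger line and red post. Table axis ≈ (0.521, 0.187), stand yaw ≈ -0.16, and post at (0.555, 0.109), so the index is ≈ -0.99. Moving above the post.

Emit:
step_arm:
  targets:
    - [[0,0,6.6],[4.9,12.3,0],85]
    - [[0,0,6.6],[4.9,12.3,0],85]
    - [[0,0,6.6],[4.9,12.3,0],85]
    - [[0,0,6.6],[4.9,12.3,0],85]
    - [[0,0,6.6],[4.9,12.3,0],85]
    - [[0,0,6.6],[4.9,12.3,0],85]
    - [[0,0,6.6],[4.9,12.3,0],85]
    - [[0,0,6.6],[4.9,12.3,0],85]

```text
clock: 0.77
ee_pos: [0.4017, -0.2769, 0.2102]
tool_rot: [-0.0, 0.843, 0.538, -0.0]
wrist_force: [0.2, -0.5, 0.2]
width: 0.994
finger_force: 0.0
```

Emit:
step_arm:
  targets:
    - [[0,0,8.2],[4.9,12.3,0],85]
    - [[0,0,8.2],[4.9,12.3,0],85]
    - [[0,0,8.2],[4.9,12.3,0],85]
    - [[0,0,8.2],[4.9,12.3,0],85]
    - [[0,0,8.2],[4.9,12.3,0],85]
    - [[0,0,8.2],[4.9,12.3,0],85]
    - [[0,0,8.2],[4.9,12.3,0],85]
    - [[0,0,8.2],[4.9,12.3,0],85]

```text
clock: 1.43
ee_pos: [0.5241, 0.0303, 0.2104]
tool_rot: [-0.0, 0.541, 0.841, -0.0]
wrist_force: [-0.1, 1.0, 0.3]
width: 0.997
finger_force: 0.0
```

Emit:
step_arm:
  targets:
    - [[0,0,0],[1.2,3.2,0],85]
    - [[0,0,0],[1.2,3.2,0],85]
    - [[0,0,0],[1.2,3.2,0],85]
    - [[0,0,0],[1.2,3.2,0],85]

```text
clock: 1.77
ee_pos: [0.5536, 0.1126, 0.2102]
tool_rot: [-0.001, 0.54, 0.842, 0.001]
wrist_force: [-0.5, -0.3, 0.1]
width: 0.996
finger_force: 0.0
```

```bash
python3 - <<'E'
from h import *
o=env.get_obs(); c=env.get_calibration("wrist"); im=env.camera("wrist")
print(o["clock"],o["q"].round(2),o["ee_pos"].round(4),o["tool_rot"].round(3))
cv2.imwrite("pics/w1.png",im[:,:,::-1]); np.save("w1.npy",c,allow_pickle=True)
def show(n,lo,hi,z,amin=20):
    for a,ce,m in blobs(im,lo,hi,None,amin)[:4]: print(n,a,ce,onz(c,ce,z).round(4))
show("yellow",(22,120,120),(35,255,255),.03)
show("red",(0,140,90),(8,255,255),.08)
print("axis px",proj(c,(.521,.187,.03)))
E
```

```text
1.7667 [ 0.26  0.28 -0.62  1.78  0.18  1.13  0.01] [0.5536 0.1126 0.2102] [-0.001  0.54   0.842  0.001]
yellow 262 [381.7 177.9] [0.659  0.1638 0.03  ]
yellow 150 [271.7 123.6] [0.517 0.166 0.03 ]
yellow 104 [428.6 406.8] [ 0.9162 -0.1225  0.03  ]
yellow 46 [284.  172.9] [0.5527 0.1214 0.03  ]
red 185 [284.3 193.2] [0.5566 0.1123 0.08  ]
red 34 [481.1 322.3] [0.837  0.0651 0.08  ]
red 23 [466.7 320.5] [0.8199 0.0601 0.08  ]
red 23 [488.8 324.5] [0.8473 0.0664 0.08  ]
axis px [283.00379636 106.93823994]
```

View pics/w1.png

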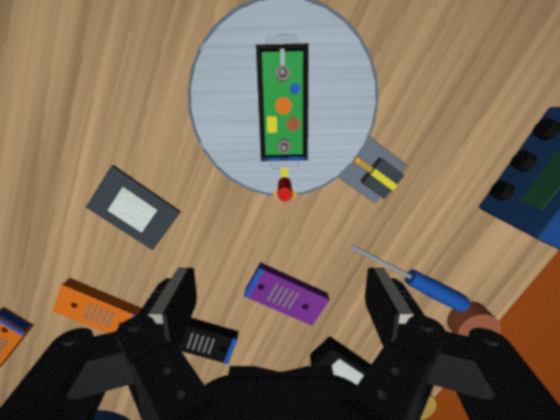

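The wrist view shows the disc centred near (283,97), the dowels at (283,73) and (285,146), the post top at (285,194), and the plunger's yellow line from (360,160) to (395,188).

```bash
python3 - <<'E'
from h import *
c=np.load("w1.npy",allow_pickle=True).item(); im=cv2.imread("pics/w1.png")[:,:,::-1].copy()
d1=onz(c,(283,73),.0695); d2=onz(c,(285,146),.0695); v=d2-d1; print(d1,d2,np.hypot(*v[:2]),"ax",d1+v*3/7,"yaw",np.arctan2(v[1],v[0]))
p=onz(c,(285,194.5),.08); print("post",p)
h=cv2.cvtColor(im,cv2.COLOR_RGB2HSV); m=cv2.inRange(h,(95,20,110),(125,90,255)); 
n,l,s,ce=cv2.connectedComponentsWithStats(m); i=1+np.argmax(s[1:,4]); print(s[i])
k=cv2.findContours((l==i).astype(np.uint8),cv2.RETR_EXTERNAL,cv2.CHAIN_APPROX_NONE)[0][0][:,0]
P=np.array([onz(c,q,.03)[:2] for q in k if q[1]>3 and q[0]<330])
A=np.c_[2*P,np.ones(len(P))]
for _ in range(4):
    x=np.linalg.lstsq(A,(P**2).sum(1),rcond=None)[0]; r=np.sqrt(x[2]+x[0]**2+x[1]**2); e=abs(np.hypot(*(P-x[:2]).T)-r); kk=e<.004; P=P[kk]; A=A[kk]
print("disc",x[:2],r,len(P))
b=blobs(im,(22,120,120),(35,255,255))[0]; y=onz(c,b[1],.034); print(y,"stand yaw",np.arctan2(*(y[:2]-x[:2])[::-1]),"post ang",np.arctan2(*(p[:2]-x[:2])[::-1]),np.hypot(*(p[:2]-x[:2])))
E
```

```text
[0.50801579 0.21432212 0.0695    ] [0.53796177 0.15443406 0.0695    ] 0.06695775238334746 ax [0.52084978 0.18865581 0.0695    ] yaw -1.1071226122997853
post [0.55786983 0.11135829 0.08      ]
[  189     0   216   202 24320]
disc [0.51597517 0.18796746] 0.09778434112201675 202
[0.65738074 0.16408095 0.034     ] stand yaw -0.16734225444230819 post ang -1.0703654123128243 0.08731625262882108
```

Emit:
step_arm:
  targets:
    - [[0,0,0.3],[0.1,0,-1.5],85]
    - [[0,0,0.4],[0.18,-0.06,-3],85]
    - [[0,0,0.4],[0.18,-0.06,-4.5],85]
    - [[0,0,0.4],[0.18,-0.06,-5.8],70]
    - [[0,0,0.4],[0.18,-0.06,-6.5],50]
    - [[0,0,0.4],[0.18,-0.06,-6.5],30]
    - [[0,0,0.4],[0.18,-0.06,-6.5],10]
    - [[0,0,0.4],[0.18,-0.06,-6.5],10]
  squeeze: 40

```text
clock: 2.48
ee_pos: [0.5599, 0.1052, 0.0494]
tool_rot: [0.001, 0.526, 0.85, 0.0]
wrist_force: [0.0, -0.1, 0.9]
width: 0.294
finger_force: 0.0
```

Emit:
step_arm:
  targets:
    - [[0,0,0],[0,0,0],10]
    - [[0,0,0],[0,0,0],10]
    - [[0,0,0],[0,0,0],10]
    - [[0,0,0],[0,0,0],10]

```text
clock: 2.82
ee_pos: [0.5609, 0.106, 0.0503]
tool_rot: [0.002, 0.526, 0.851, 0.001]
wrist_force: [-0.5, -2.3, 6.2]
width: 0.16
finger_force: 39.6
```

```bash
python3 -c "
import numpy as np
def f(a0,us,r=.0874):
  for u in us: a=a0+u*np.pi/30; print(u,(r*(np.array([np.cos(a)-np.cos(a0),np.sin(a)-np.sin(a0)]))/.025).round(2))
f(-1.102,[.6,1.2,1.8,2.4,3,3.6,4.2,4.8]); f(-1.102+4.8*np.pi/30,[.6,1.2,1.8,2.4,3,3.6,4.05])"
```

```text
0.6 [0.19 0.11]
1.2 [0.38 0.22]
1.8 [0.56 0.35]
2.4 [0.73 0.49]
3 [0.89 0.64]
3.6 [1.04 0.8 ]
4.2 [1.18 0.97]
4.8 [1.31 1.15]
0.6 [0.12 0.19]
1.2 [0.22 0.38]
1.8 [0.32 0.58]
2.4 [0.4  0.78]
3 [0.47 0.99]
3.6 [0.52 1.2 ]
4.05 [0.56 1.36]
```

Emit:
step_arm:
  targets:
    - [[0,0,0.6],[0.19,0.11,0],10]
    - [[0,0,1.2],[0.38,0.22,0],10]
    - [[0,0,1.8],[0.56,0.35,0],10]
    - [[0,0,2.4],[0.73,0.49,0],10]
    - [[0,0,3],[0.89,0.64,0],10]
    - [[0,0,3.6],[1.04,0.8,0],10]
    - [[0,0,4.2],[1.18,0.97,0],10]
    - [[0,0,4.8],[1.31,1.15,0],10]

```text
clock: 3.48
ee_pos: [0.5954, 0.1344, 0.0504]
tool_rot: [0.003, 0.297, 0.955, 0.001]
wrist_force: [3.4, -1.8, 3.6]
width: 0.157
finger_force: 39.3
```

Emit:
step_arm:
  targets:
    - [[0,0,0.6],[0.12,0.19,0],10]
    - [[0,0,1.2],[0.22,0.38,0],10]
    - [[0,0,1.8],[0.32,0.58,0],10]
    - [[0,0,2.4],[0.4,0.78,0],10]
    - [[0,0,3],[0.47,0.99,0],10]
    - [[0,0,3.6],[0.52,1.2,0],10]
    - [[0,0,4.05],[0.56,1.36,0],10]
    - [[0,0,4.05],[0.56,1.36,0],10]

```text
clock: 4.15
ee_pos: [0.6077, 0.16, 0.0503]
tool_rot: [0.001, 0.091, 0.996, -0.007]
wrist_force: [-3.3, -13.1, 14.1]
width: 0.149
finger_force: 40.4
```

```bash
python3 - <<'E'
from h import *
o=env.get_obs(); c=env.get_calibration("wrist"); im=env.camera("wrist"); t=env.camera("top")
print(o["clock"],o["ee_pos"].round(4),o["wrist_force"].round(1),o["tool_rot"].round(3),o["width"])
np.save("w2.npy",c,allow_pickle=True); cv2.imwrite("pics/w2.png",im[:,:,::-1])
cv2.imwrite("pics/v2.png",np.hstack([cv2.resize(im[:,:,::-1],(400,300)),cv2.resize(t[150:260,165:260,::-1],(347,300),interpolation=cv2.INTER_CUBIC)]))
E
```

```text
4.15 [0.6077 0.16   0.0503] [ -3.3 -13.1  14.1] [ 0.001  0.091  0.996 -0.007] 0.14887960924516563
```

View pics/v2.png

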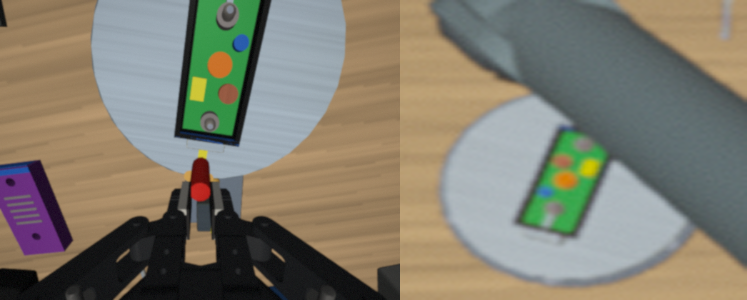

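The post is on the detent bump: about 13 N of reaction, lagging the command by roughly 8°. Pushing on in small steps.

Emit:
step_arm:
  targets:
    - [[0,0,0],[0,0.1,0],10]
    - [[0,0,0],[0,0.2,0],10]
    - [[0,0,0],[0,0.2,0],10]

```text
clock: 4.5
ee_pos: [0.6078, 0.1602, 0.0503]
tool_rot: [0.0, 0.093, 0.996, -0.011]
wrist_force: [-3.5, -17.4, 17.3]
width: 0.158
finger_force: 40.8
```

View pics/w2.png

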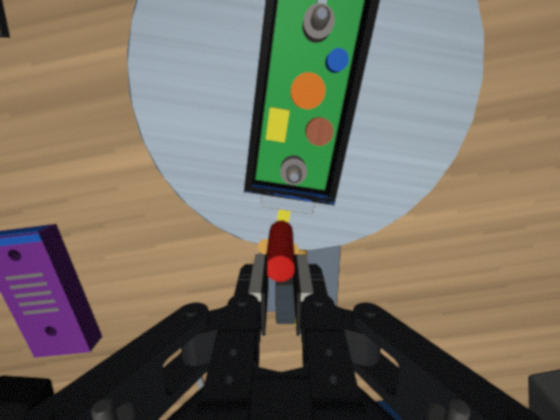

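```bash
python3 - <<'E'
from h import *
o=env.get_obs(); c=env.get_calibration("wrist"); im=env.camera("wrist"); print(o["wrist_torque"].round(2),o["wrist_force"].round(1),o["tau"].round(1))
c=np.load("w2.npy",allow_pickle=True).item()
d1=onz(c,(316,18),.0695); d2=onz(c,(292,170),.0695); v=d2-d1; print(np.hypot(*v[:2]),"ax",d1+v*3/7,"yaw",np.arctan2(v[1],v[0]))
print("post",onz(c,(281,267),.08))
E
```

```text
[-3.76  0.95  0.11] [ -3.5 -17.4  17.3] [-10.2 -34.7 -17.2 -17.5  -2.7  -4.6  -0.1]
0.06466183455910507 ax [0.51936188 0.18700753 0.0695    ] yaw -0.3239457072269749
post [0.60014557 0.16155711 0.08      ]
```

Index is ≈ -0.14, on the bump, but force has built up (Fz 17 N as well), so a finger may be fouling something. I'll ease off, open slightly, raise 9 mm and see if the force clears.

Emit:
step_arm:
  targets:
    - [[0,0,-0.5],[0,-0.5,0],10]
    - [[0,0,-0.5],[0,-0.5,0],35]
    - [[0,0,-0.5],[0,-0.5,0.3],35]
    - [[0,0,-0.5],[0,-0.5,0.36],35]
    - [[0,0,-0.5],[0,-0.5,0.36],35]

```text
clock: 4.97
ee_pos: [0.6057, 0.1639, 0.0582]
tool_rot: [0.001, 0.114, 0.993, 0.001]
wrist_force: [0.0, -0.5, 0.2]
width: 0.415
finger_force: 0.0
```

```bash
python3 - <<'E'
from h import *
o=env.get_obs(); c=env.get_calibration("wrist"); im=env.camera("wrist"); print(o["clock"],o["ee_pos"].round(4),o["wrist_torque"].round(2),o["wrist_force"].round(1))
cv2.imwrite("pics/w3.png",im[:,:,::-1]);np.save("w3.npy",c,allow_pickle=True)
h=cv2.cvtColor(im,cv2.COLOR_RGB2HSV)
for n,lo,hi in (("red",(0,140,90),(8,255,255)),("yellow",(22,120,120),(35,255,255))):
    for a,ce,m in blobs(im,lo,hi,(150,0,450,380),15)[:5]: print(n,a,ce,onz(c,ce,.03 if n!="red" else .08).round(4))
E
```

```text
4.9667 [0.6057 0.1639 0.0582] [0.02 0.   0.02] [ 0.  -0.5  0.2]
red 856 [266.8 255. ] [0.5939 0.1585 0.08  ]
yellow 561 [263.8 127.9] [0.5337 0.1694 0.03  ]
yellow 470 [297.9 301.5] [0.6631 0.1634 0.03  ]
yellow 106 [272.2 214.9] [0.5906 0.1609 0.03  ]
yellow 87 [295.9 267.9] [0.6344 0.168  0.03  ]
```

View pics/w3.png

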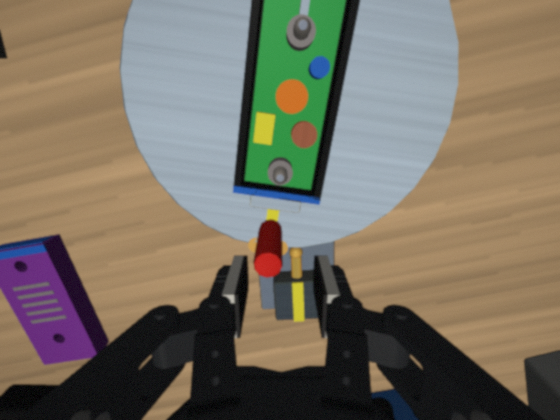

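Now free with zero force. The post is between the fingers, on the cw side at (268,264), and the brass plunger is at (297,255). Regrip a little inward and higher, then push.

Emit:
step_arm:
  targets:
    - [[0,0,0],[-0.2,-0.1,0],10]
    - [[0,0,0],[-0.2,-0.1,0],10]
    - [[0,0,0],[-0.2,-0.1,0],10]
    - [[0,0,0],[-0.2,-0.1,0],10]

```text
clock: 5.35
ee_pos: [0.599, 0.1595, 0.0569]
tool_rot: [-0.001, 0.115, 0.993, -0.0]
wrist_force: [-3.8, 0.0, 3.1]
width: 0.139
finger_force: 39.0
```

Emit:
step_arm:
  targets:
    - [[0,0,0],[0.02,0.12,0],10]
    - [[0,0,0],[0.04,0.24,0],10]
    - [[0,0,0],[0.06,0.36,0],10]
    - [[0,0,0],[0.06,0.48,0],10]
    - [[0,0,0],[0.06,0.48,0],10]

```text
clock: 5.77
ee_pos: [0.5999, 0.1619, 0.0566]
tool_rot: [-0.003, 0.117, 0.993, -0.009]
wrist_force: [-7.8, -11.3, 12.1]
width: 0.14
finger_force: 40.5
```

Emit:
step_arm:
  targets:
    - [[0,0,0],[0,0.12,0.05],10]
    - [[0,0,0],[0,0.24,0.1],10]
    - [[0,0,0],[0,0.24,0.1],10]

```text
clock: 6.02
ee_pos: [0.5998, 0.1621, 0.0568]
tool_rot: [-0.004, 0.119, 0.993, -0.012]
wrist_force: [-5.1, -16.2, 5.9]
width: 0.139
finger_force: 39.4
```

```bash
python3 - <<'E'
from h import *
o=env.get_obs(); print(o["ee_pos"],o["wrist_force"].round(2),o["wrist_torque"].round(2),o["q"].round(3))
for f,px,a,b in (("w2.npy",(281,268),(316,18),(292,170)),("w3.npy",(268,264),(303,25),(281,175))):
    c=np.load(f,allow_pickle=True).item(); d1=onz(c,a,.0695); d2=onz(c,b,.0695); v=d2-d1
    print(f,"post",onz(c,px,.08).round(4),"dow",d1.round(4),d2.round(4),np.arctan2(v[1],v[0]))
c=np.load("w3.npy",allow_pickle=True).item()
for px in ((297,255),(295,250),(297,278),(298,320),(275,318),(262,305),(335,245)): print(px,onz(c,px,.034).round(4))
F=o["wrist_force"];T=o["wrist_torque"]; r=np.cross(F,T)/(F@F); print("line of action foot rel sensor",r.round(3),"dir",(F/np.linalg.norm(F)).round(2))
s=env.camera("scene"); cv2.imwrite("pics/s3.png",cv2.resize(s[160:260,270:390,::-1],(720,600),interpolation=cv2.INTER_CUBIC))
E
```

```text
[0.59983424 0.16213144 0.05679642] [ -5.14 -16.16   5.85] [-3.61  1.37  0.04] [ 0.207  0.627 -0.713  1.738  0.501  0.984  0.626]
w2.npy post [0.6007 0.1615 0.08  ] dow [0.4931 0.1958 0.0695] [0.5544 0.1752 0.0695] -0.3239457072269749
w3.npy post [0.5993 0.1578 0.08  ] dow [0.4924 0.1997 0.0695] [0.5561 0.175  0.0695] -0.37085402144368457
(297, 255) [0.6222 0.1712 0.034 ]
(295, 250) [0.6181 0.1707 0.034 ]
(297, 278) [0.6403 0.1673 0.034 ]
(298, 320) [0.6765 0.1604 0.034 ]
(275, 318) [0.6707 0.1438 0.034 ]
(262, 305) [0.6571 0.1371 0.034 ]
(335, 245) [0.6206 0.1984 0.034 ]
line of action foot rel sensor [-0.027 -0.065 -0.203] dir [-0.29 -0.9   0.33]
```

View pics/s3.png

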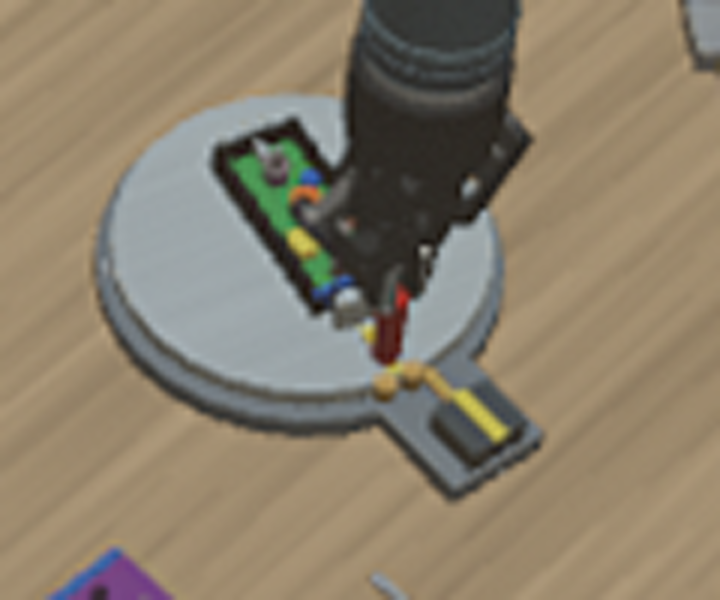

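Two brass bumps with the plunger rod on the first one: the table sprang back ~0.04 rad when released, so it really is the detent resisting. I'll push harder along the tangent, then ease back to the notch position.

Emit:
step_arm:
  targets:
    - [[0,0,0.2],[0.05,0.2,0],10]
    - [[0,0,0.3],[0.1,0.4,0],10]
    - [[0,0,0.4],[0.1,0.4,0],10]
  squeeze: 50

```text
clock: 6.32
ee_pos: [0.6036, 0.1752, 0.057]
tool_rot: [-0.002, 0.097, 0.995, -0.009]
wrist_force: [-4.3, -14.2, 3.5]
width: 0.128
finger_force: 48.8
```

It snapped in (y 0.162→0.175). Easing off and releasing.

Emit:
step_arm:
  targets:
    - [[0,0,0],[0,-0.3,0],10]
    - [[0,0,0],[0,-0.6,0],10]
    - [[0,0,0],[0,-0.65,0],10]
    - [[0,0,0],[0,-0.65,0],10]
    - [[0,0,0],[0,-0.65,0],30]
    - [[0,0,0],[0,-0.65,0],45]

```text
clock: 6.82
ee_pos: [0.6049, 0.1718, 0.0598]
tool_rot: [0.0, 0.094, 0.996, 0.001]
wrist_force: [-0.1, -0.5, -0.1]
width: 0.401
finger_force: 0.0
```

Emit:
step_arm:
  targets:
    - [[0,0,0],[0,0,0.6],50]
    - [[0,0,0],[0,0,2],70]
    - [[0,0,0],[0,-1,3.5],85]
    - [[0,0,0],[-1,-2,4.5],85]
    - [[0,0,0],[-2,-3,5],85]
    - [[0,0,0],[-2,-3,5],85]

```text
clock: 7.32
ee_pos: [0.5543, 0.0889, 0.1894]
tool_rot: [0.003, 0.099, 0.995, -0.004]
wrist_force: [0.7, -1.8, -0.3]
width: 0.997
finger_force: 0.0
```

```bash
python3 - <<'E'
from h import *
o=env.get_obs(); c=env.get_calibration("wrist"); im=env.camera("wrist"); t=env.camera("top")
print(o["clock"],o["ee_pos"].round(4),o["tool_rot"].round(3),o["q"].round(2))
np.save("w4.npy",c,allow_pickle=True); cv2.imwrite("pics/w4.png",im[:,:,::-1]); cv2.imwrite("pics/t4.png",t[:,:,::-1])
E
```

```text
7.3167 [0.5543 0.0889 0.1894] [ 0.003  0.099  0.995 -0.004] [ 0.48  0.35 -0.85  1.81  0.3   1.11  0.9 ]
```

View pics/w4.png

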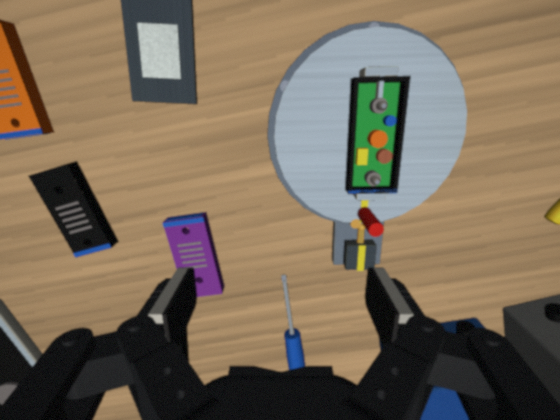

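The table sits in the detent: yellow lines are collinear at (363,205), (362,235) and (361,257). The black cover is at (73,210) with its blue end at (95,250). Locating it.

```bash
cat >> h.py <<'E'
def dark(im,seed_box,v=70):
    h=cv2.cvtColor(im,cv2.COLOR_RGB2HSV); return h
E
python3 - <<'E'
from h import *
c=np.load("w4.npy",allow_pickle=True).item()
d1=onz(c,(379,104),.0695); d2=onz(c,(373,179),.0695); v=d2-d1; print("lower",(d1+v*3/7).round(4),np.hypot(*v[:2]),np.arctan2(v[1],v[0]))
y=onz(c,(361,257),.034);print("stand yellow",y, "stand yaw",np.arctan2(y[1]-.1885,y[0]-.519))
a=onz(c,(58,189),.018); b=onz(c,(87,240),.018); print(a,b,np.hypot(*(b-a)[:2]),"yaw",np.arctan2((b-a)[1],(b-a)[0]),"ctr",a+(b-a)*3/7)
ct=env.get_calibration("top"); t=cv2.imread("pics/t4.png")[:,:,::-1].copy()
bl=blobs(t,(105,120,60),(130,255,255),(318,180,350,235))[0][1]; print("blue top cam",onz(ct,bl,.018))
E
```

```text
lower [0.5173 0.1846 0.0695] 0.06832457384444163 -0.1724561173499063
stand yellow [0.65918726 0.16385518 0.034     ] stand yaw -0.17402106463815317
[ 0.51257659 -0.1682636   0.018     ] [ 0.5804684 -0.1616942  0.018    ] 0.0682089010902009 yaw 0.09646242077112795 ctr [ 0.54167308 -0.16544814  0.018     ]
blue top cam [ 0.59462716 -0.16118711  0.018     ]
```

Emit:
step_arm:
  targets:
    - [[0,0,0.5],[-0.1,-1.6,0],85]
    - [[0,0,1],[-0.2,-3.2,0],85]
    - [[0,0,1.5],[-0.3,-4.8,0],85]
    - [[0,0,2],[-0.4,-6.4,0],85]
    - [[0,0,2.5],[-0.5,-8,-0.5],85]
    - [[0,0,2.8],[-0.5,-9.5,-1.5],85]
    - [[0,0,2.8],[-0.5,-10.2,-2.5],85]
    - [[0,0,2.8],[-0.5,-10.2,-2.8],85]

```text
clock: 8.08
ee_pos: [0.5395, -0.1661, 0.1106]
tool_rot: [-0.003, -0.047, 0.999, -0.0]
wrist_force: [-0.8, -1.1, -0.6]
width: 0.994
finger_force: 0.0
```

Emit:
step_arm:
  targets:
    - [[0,0,0],[0,0,0],85]
    - [[0,0,0],[0,0,0],85]

```text
clock: 8.25
ee_pos: [0.5428, -0.1566, 0.1146]
tool_rot: [0.0, -0.053, 0.999, 0.001]
wrist_force: [0.7, 0.6, 0.6]
width: 0.997
finger_force: 0.0
```

```bash
python3 - <<'E'
from h import *
o=env.get_obs(); c=env.get_calibration("wrist"); im=env.camera("wrist")
q=o["tool_rot"]; print(o["clock"],o["ee_pos"].round(4),q.round(3),"ytool",2*np.arctan2(q[2],q[1])-np.pi/2)
np.save("w5.npy",c,allow_pickle=True); cv2.imwrite("pics/w5.png",im[:,:,::-1])
print("pred",[proj(c,(.5417+x*np.cos(.096),-.1654+x*np.sin(.096),.018)).round() for x in (-.03,.04,.05)], "tcp", proj(c,o["ee_pos"]).round())
E
```

```text
8.25 [ 0.5428 -0.1566  0.1146] [ 0.    -0.053  0.999  0.001] ytool 1.6767133392175384
pred [array([271., 168.]), array([271., 241.]), array([271., 250.])] tcp [281. 253.]
```

View pics/w5.png

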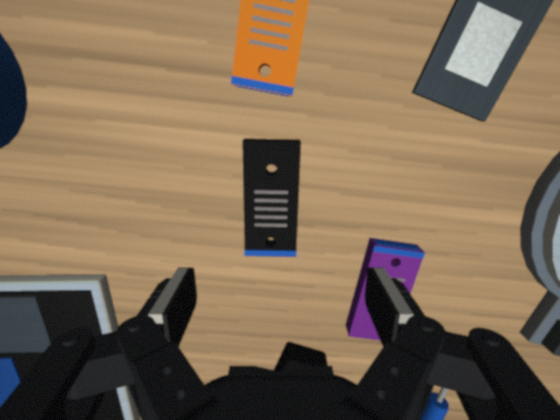

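The cover's holes at (271,168) and (271,241) match the prediction exactly. Cover centre is (0.5417, -0.1654) with yaw 0.096; the purple block at (385,290) clears the fingers. Descending and gripping.

Emit:
step_arm:
  targets:
    - [[0,0,0],[-0.02,-0.3,-1],85]
    - [[0,0,-0.1],[-0.02,-0.3,-2.2],85]
    - [[0,0,-0.1],[-0.02,-0.3,-3.4],85]
    - [[0,0,-0.1],[-0.02,-0.3,-4.1],85]
    - [[0,0,-0.1],[-0.02,-0.3,-4.4],85]
    - [[0,0,-0.1],[-0.02,-0.3,-4.45],70]
    - [[0,0,-0.1],[-0.02,-0.3,-4.45],40]
    - [[0,0,-0.1],[-0.02,-0.3,-4.45],40]
  squeeze: 90

```text
clock: 8.97
ee_pos: [0.5437, -0.166, 0.0055]
tool_rot: [0.002, -0.047, 0.999, -0.0]
wrist_force: [0.0, -0.0, 0.0]
width: 0.596
finger_force: 0.0
```

Emit:
step_arm:
  targets:
    - [[0,0,0],[0,0,0],40]
    - [[0,0,0],[0,0,0],40]
    - [[0,0,0],[0,0,0],40]

```text
clock: 9.22
ee_pos: [0.5422, -0.1669, 0.0044]
tool_rot: [0.001, -0.046, 0.999, -0.0]
wrist_force: [-0.0, 0.3, 0.7]
width: 0.47
finger_force: 0.0
```

```bash
python3 - <<'E'
from h import *
o=env.get_obs(); c=env.get_calibration("wrist"); im=env.camera("wrist")
print(o["ee_pos"].round(4),o["width"],o["finger_force"],o["wrist_force"])
np.save("w6.npy",c,allow_pickle=True); cv2.imwrite("pics/w6.png",im[:,:,::-1])
E
```

```text
[ 0.5422 -0.1669  0.0044] 0.4696966457964153 0.0 [-0.02748154  0.30529833  0.70011369]
```

View pics/w6.png

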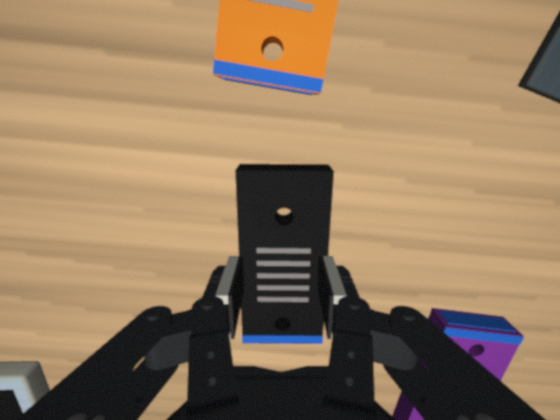

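The fingers stand at both long sides of the cover, (232,295) and (332,295), not yet squeezing. Closing further.

Emit:
step_arm:
  targets:
    - [[0,0,0],[0,0,0],20]
    - [[0,0,0],[0,0,0],20]
    - [[0,0,0],[0,0,0],20]
    - [[0,0,0],[0,0,0],20]
  squeeze: 90

```text
clock: 9.6
ee_pos: [0.5413, -0.1666, 0.0033]
tool_rot: [-0.0, -0.046, 0.999, 0.0]
wrist_force: [-0.2, 0.2, -0.5]
width: 0.231
finger_force: 0.0
```

```bash
python3 - <<'E'
from h import *
c=np.load("w6.npy",allow_pickle=True).item()
for z in (.018,.03): a=onz(c,(284,213),z); b=onz(c,(283,323),z); print(z,a,b,np.hypot(*(b-a)[:2]))
print("cam",c["xyz"])
for z in (.01,.02,.03,.04): print(z,[onz(c,p,z)[:2].round(4) for p in ((238,262),(322,262),(240,335),(325,335))])
o=env.get_obs(); c=env.get_calibration("wrist"); im=env.camera("wrist"); cv2.imwrite("pics/w7.png",im[:,:,::-1])
print(o["ee_pos"],o["width"],o["wrist_force"])
for a,ce,m in blobs(im,(105,120,60),(130,255,255),(200,150,360,400),10)[:3]:
    r=np.argwhere(m); print(a,ce,onz(c,ce,.018),r.min(0),r.max(0))
g=im.max(2); print(g[225:350:8,200:360:8])
E
```

```text
0.018 [ 0.51120253 -0.16814462  0.018     ] [ 0.58226834 -0.16182709  0.018     ] 0.07134606410943616
0.03 [ 0.50679852 -0.16868674  0.03      ] [ 0.57215845 -0.16287645  0.03      ] 0.06561767524339969
cam [ 0.45635139 -0.17489664  0.16745786]
0.01 [array([ 0.5475, -0.1919]), array([ 0.5428, -0.1424]), array([ 0.6012, -0.1881]), array([ 0.5959, -0.133 ])]
0.02 [array([ 0.5417, -0.1908]), array([ 0.5373, -0.1444]), array([ 0.592 , -0.1873]), array([ 0.5871, -0.1356])]
0.03 [array([ 0.5359, -0.1898]), array([ 0.5318, -0.1465]), array([ 0.5828, -0.1864]), array([ 0.5782, -0.1383])]
0.04 [array([ 0.5301, -0.1887]), array([ 0.5263, -0.1486]), array([ 0.5736, -0.1856]), array([ 0.5693, -0.141 ])]
[ 0.54125818 -0.16655337  0.00326134] 0.23122242446298616 [-0.19705908  0.2159529  -0.46150166]
505 [281.2 340.8] [ 0.5938341  -0.16143673  0.018     ] [337 251] [345 310]
[[192 189 191 186 184  36  31  32  30  36  15  19  30  31  31  33  56 197
  196 196]
 [201 204 202 203 203  35  35  32  32  31  33  35  35  33  31  31  70 184
  187 190]
 [199 200 199 198 197  35  34  33  33  30  36  30  32  29
[... 433 characters left out ...]
  26 188
  188 190]
 [196 195 194 190  24  49  99  20 137 136 135 136 134  11  99  70  23 170
  170 172]
 [182 182 183  86  26  24 141  42  36  30  32  33  30  30 170  22  24  60
  185 189]
 [188 192 155  27  47  24  23  46  48  45  47  46  56  35  24  23  48  22
  144 195]
 [ 23  22  28  28  27  26  25  45  31  31  27  29  24  32  25  28  26  24
   26  29]
 [ 15  29  26  23  27  28  20  46  30  35  18  25  31  39  26  26  25  23
   21  29]
 [ 26  34  25  21  19  22  19  48  30  31  17  17  28  40  23  17  19  22
   26  38]
 [ 50  39  23  23  25  23  21 107  95  93  94  94  85  78  21  22  22  26
   23  39]
 [ 45  29  27  25  27  26  18 173 177 178 173 174 175 182  19  24  25  25
   25  27]]
```

The grip force is zero and the pads have closed above the cover's top, so the tips sit higher than the TCP reading suggests. Opening and feeling downward for the bench.

Emit:
step_arm:
  targets:
    - [[0,0,0],[0,0,0.2],65]
    - [[0,0,0],[0,0,0.2],65]
    - [[0,0,0],[0,0,0.2],65]
    - [[0,0,0],[0,0,0],65]
    - [[0,0,0],[0,0,-0.15],65]
    - [[0,0,0],[0,0,-0.3],65]
    - [[0,0,0],[0,0,-0.3],65]

```text
clock: 10.23
ee_pos: [0.5402, -0.1664, -0.0055]
tool_rot: [-0.001, -0.046, 0.999, 0.0]
wrist_force: [-0.5, 0.1, -0.4]
width: 0.763
finger_force: 0.0
```

```bash
python3 - <<'E'
from h import *
o=env.get_obs(); c=env.get_calibration("wrist"); im=env.camera("wrist")
print(o["clock"],o["ee_pos"].round(4),o["width"],o["wrist_force"].round(2))
h=cv2.cvtColor(im,cv2.COLOR_RGB2HSV)
m=cv2.inRange(h,(0,0,80),(180,45,190)); 
n,l,s,ce=cv2.connectedComponentsWithStats(m)
for i in np.argsort(-s[:,4])[:9]:
    if i: print(s[i],ce[i].round())
print(im.max(2)[225:330:6,180:390:7])
E
```

```text
10.2333 [ 0.5402 -0.1664 -0.0055] 0.7626920364316587 [-0.49  0.14 -0.4 ]
[  0 377  27  43 729] [  9. 395.]
[180 261  31  52 518] [195. 286.]
[351 261  30  52 514] [366. 286.]
[253 259  59   7 386] [281. 262.]
[254 273  57   6 339] [282. 275.]
[254 286  56   6 333] [282. 288.]
[254 298  56   6 325] [281. 301.]
[254 310  55   6 309] [281. 313.]
[[197 196 195 197 198 198 197 200  34  36  37  34  33  28  22  30  24  32
   32  35  33  32 203 207 207 206 204 203 203 204]
 [197 196 197 197 197 196 187 185  33  33  34  32  35  32  13  13  29  29
   32  36  32  31 203 204 203 205 207 206 207 206]
 [210 210 210 209 209 208 207 203  35  36  35  32  32  32  37  33  29  31
   32  30  35  31 202 204 206 205 204 204 203 202]
 [203 203 203 204 206 207 206 209  38  34  33  33  36  37  37  34  34  30
   36  34  35  33 182 184 186 189 192 195 197 200]
 [207 207 203 205 205 203 203 202  39  35  33  33  35  37  32  34  35  34
   33  33  32  34 199 195 191 191 189 187 187 183]
 [212 210 208 208 211 209 209 209  46  35  33  32  34  33  29  34  33  34
   38  36  34  29 204 203 204 204 204 204 204 202]
 [193
[... 795 characters left out ...]
 49  47  52  46  47  47
   44  30  30 119 177 173  17  12  23 103  98  26]
 [ 85 185 105  14  19  62 203 205 168  31  33  98  98 103 110 110 110 110
  108  31  33 139 175 174  12  15  21 167 170  27]
 [ 24 127 145  12  14 159 188 189 162  30  30  49  51  45  45  41  45  45
   38  33  31 186 208 205  52  15  29 202  23  29]
 [ 23  28  37  12  13 195 196 195 172  32  30  95  97  99 107 109 110 106
  108  28  32 181 197 199 160  14  36  27  26  25]
 [ 26  28  27  15  20 195 195 198 182  29  31  31  33  29  36  33  32  30
   32  32  32 191 193 193 192  15  47  27  27  23]
 [ 28  22  27  24  96 192 194 194 189  31  33  33  31  30  31  31  31  31
   31  29  32 193 196 196 196  14  49  26  26  26]]
```

Emit:
step_arm:
  targets:
    - [[0,0,0],[0,0,-0.15],65]
    - [[0,0,0],[0,0,-0.3],65]
    - [[0,0,0],[0,0,-0.3],65]

```text
clock: 10.53
ee_pos: [0.5407, -0.1664, -0.0125]
tool_rot: [-0.001, -0.047, 0.999, 0.0]
wrist_force: [-0.1, 0.5, 0.4]
width: 0.762
finger_force: 0.0
```

Emit:
step_arm:
  targets:
    - [[0,0,0],[0,0,-0.15],65]
    - [[0,0,0],[0,0,-0.25],65]
    - [[0,0,0],[0,0,-0.25],65]

```text
clock: 10.78
ee_pos: [0.5408, -0.1664, -0.0186]
tool_rot: [-0.001, -0.047, 0.999, 0.0]
wrist_force: [-0.6, -0.1, 0.4]
width: 0.767
finger_force: 0.0
```

```bash
python3 - <<'E'
from h import *
o=env.get_obs(); im=env.camera("wrist"); c=env.get_calibration("wrist")
print(o["clock"],o["ee_pos"].round(4),o["width"],o["wrist_force"].round(2),o["tool_rot"].round(3),c["xyz"])
print(im.max(2)[240:300:6,180:390:7])
E
```

```text
10.7833 [ 0.5408 -0.1664 -0.0186] 0.7670766507263866 [-0.58 -0.1   0.37] [-0.001 -0.047  0.999  0.   ] [ 0.45557819 -0.1746615   0.14493625]
[[199 199 199 198 201 191 190 125  38  36  34  33  34  33  12  17  17  33
   33  32  30  36  34 207 206 207 206 208 209 210]
 [212 212 211 211 210 209 207 170  40  33  35  36  34  33  28  21  33  33
   31  32  31  34  41 205 206 208 209 208 207 206]
 [207 208 209 211 211 212 213 184  37  36  36  33  36  36  32  36  34  34
   35  35  34  35  51 187 187 190 194 195 200 201]
 [209 209 208 205 203 204 206 182  35  34  36  36  35  36  36  35  34  34
   35  33  32  32  62 195 188 185 187 187 188 187]
 [209 210 212 126 105  29 211 198  36  33  37  36  34  30  32  35  31  35
   37  33  32  35  94 208  24 107 193 206 207 204]
 [205 206 138 105  62  21 214 208  37  37  34  45  44  42  40  42  38  41
   37  36  29  34 127 204  18  99 109 144 207 207]
 [189  29  82 105  19  15 199 195  33  35  51 139 140 145 145 145 143 144
  145 124  31  35 145 204  14  49 103  28  91 206]
 [148  41 105  95  18  11 191 190  34  33  34  32  31  32  29  31  31  35
   34  33  29  31 174 190  18  19 105  96  43 204]
 [ 35  63 106  38   9  19 188 188  35  35  46 146 147 146 145 147 146 146
  145  90  33  31 179 176  17  20  93 106  33  99]
 [ 26 105 104  18  15  19 193 192  34  34  36  32  35  32  31  33  38  34
   35  34  32  36 188 184  14  14  30 103  72  26]]
```

The pads are now level with the cover's sides, with their tips ~12 mm above the bench. Lowering slightly more and closing.

Emit:
step_arm:
  targets:
    - [[0,0,0],[0,0,-0.1],65]
    - [[0,0,0],[0,0,-0.2],60]
    - [[0,0,0],[0,0,-0.2],40]
    - [[0,0,0],[0,0,-0.2],40]
    - [[0,0,0],[0,0,-0.2],40]
    - [[0,0,0],[0,0,-0.2],40]
  squeeze: 90

```text
clock: 11.33
ee_pos: [0.5415, -0.1665, -0.0229]
tool_rot: [0.0, -0.047, 0.999, 0.0]
wrist_force: [-0.3, 0.1, 0.8]
width: 0.564
finger_force: 93.6
```

Gripped at 94 N; the cover's underside is at TCP z + 0.023. Lifting, then moving to a viewing spot beside the table.

Emit:
step_arm:
  targets:
    - [[0,0,0],[0,0,0.7],40]
    - [[0,0,0],[0,0,2],40]
    - [[0,0,-0.3],[0,0.6,3.4],40]
    - [[0,0,-0.8],[-0.1,1.9,4.6],40]
    - [[0,0,-1.4],[-0.3,3.4,5.4],40]
    - [[0,0,-2],[-0.4,4.9,5.7],40]
    - [[0,0,-2.6],[-0.5,6.4,5.7],40]
    - [[0,0,-2.6],[-0.66,7.9,5.7],40]

```text
clock: 12.0
ee_pos: [0.5253, 0.0326, 0.1208]
tool_rot: [0.001, 0.091, 0.996, -0.0]
wrist_force: [1.1, 0.2, -1.4]
width: 0.562
finger_force: 93.2
```

Emit:
step_arm:
  targets:
    - [[0,0,0],[0,1.2,0],40]
    - [[0,0,0],[0,2.2,0],40]
    - [[0,0,0],[0,2.4,0],40]
    - [[0,0,0],[0,2.4,0],40]
    - [[0,0,0],[0,2.4,0],40]
    - [[0,0,0],[0,2.4,0],40]

```text
clock: 12.5
ee_pos: [0.5249, 0.0884, 0.119]
tool_rot: [-0.0, 0.091, 0.996, -0.001]
wrist_force: [0.1, -1.1, -1.6]
width: 0.564
finger_force: 93.2
```

```bash
python3 - <<'E'
from h import *
o=env.get_obs(); c=env.get_calibration("wrist"); im=env.camera("wrist")
q=o["tool_rot"]; print(o["clock"],o["ee_pos"].round(4),o["qvel"].round(3),"yaw",2*np.arctan2(q[2],q[1])-np.pi,o["width"],o["wrist_force"].round(2))
np.save("w8.npy",c,allow_pickle=True); cv2.imwrite("pics/w8.png",im[:,:,::-1])
a=-.173; u=np.array([np.cos(a),np.sin(a),0])
print("pred dowels",[proj(c,np.array([.519,.1875,.0695])+x*u).round() for x in(-.03,.04)])
e=o["ee_pos"]; print("pred holes",[proj(c,e+np.array([0,0,.041])+x*u).round() for x in(-.03,.04)])
h=cv2.cvtColor(im,cv2.COLOR_RGB2HSV)
for n,lo,hi in (("green",(45,80,60),(80,255,255)),("blue",(105,120,60),(130,255,255)),("orange",(5,150,120),(18,255,255)),("bright",(0,0,60),(180,80,255))):
    for ar,ce,m in blobs(im,lo,hi,(200,100,560,400) ,25)[:5]: r=np.argwhere(m);print(n,ar,ce,r.min(0),r.max(0))
E
```

```text
12.5 [0.5249 0.0884 0.119 ] [ 0.01  -0.002  0.006 -0.003 -0.005 -0.002 -0.004] yaw -0.18230112574082558 0.5641311269098922 [ 0.12 -1.13 -1.55]
pred dowels [array([418., 152.]), array([406., 242.])]
pred holes [array([281., 236.]), array([282., 359.])]
green 3707 [403.2 175.5] [120 374] [242 437]
blue 385 [398.9 249.2] [246 369] [253 428]
blue 172 [424.4 167.5] [162 416] [173 433]
blue 112 [405.1 396.5] [393 396] [399 415]
orange 425 [408.9 190.2] [179 398] [204 420]
bright 23676 [399.4 175.7] [100 270] [309 515]
bright 935 [398.1 351.6] [334 380] [369 417]
bright 616 [216.5 282.9] [253 204] [311 227]
bright 575 [411.7 142.2] [120 400] [159 423]
bright 528 [280.2 279.5] [276 247] [283 313]
```

```bash
python3 - <<'E'
from h import *
im=cv2.imread("pics/w8.png")[:,:,::-1].copy(); h=cv2.cvtColor(im,cv2.COLOR_RGB2HSV)
np.set_printoptions(linewidth=250)
for (x,y,w) in ((410,145,20),(400,232,20)):
    print("patch",x-w,y-w); print("V");print(h[y-w:y+w:2,x-w:x+w:2,2]); print("S");print(h[y-w:y+w:2,x-w:x+w:2,1])
x,y,w=281,232,22; print("hole",x-w,y-w); print(h[y-w:y+w:2,x-w:x+w:2,2])
print("hole2 (rows 330-400)"); print(h[326:400:4,250:316:4,2])
E
```

```text
patch 390 125
V
[[189 191 191 191 191 190 191 191 180 121  94 144 227 232 214 190 189 189 190 190]
 [189 190 192 190 191 191 191 190 177 117  94 160 231 231 209 190 189 189 190 191]
 [191 190 191 192 192 191 190 190 171 105  95 171 233 231 204 191 190 191 189 187]
 [192 191 191 192 190 191 191 191 168  99  99 185 232 228 202 191 189 191 190 192]
 [191 192 190 190 191 192 190 189 157  96 104 204 233 223 199 190 189 190 187 189]
 [193 192 190 190 189 189 191 185 147  95 111 218 233 219 193 189 190 190 190 190]
 [192 191 192 190 189 191 192 188 139  94 121 220 233 217 192 190 190 188 191 189]
 [192 191 190 191 190 190 187 171 119  90 140 224 230 212 191 192 190 191 189 191]
 [192 192 193 191 192 182 142 102  77  92 132 173 174 175 180 187 190 190 190 191]
 [194 192 192 191 189 146  81  73  89 129 157 157 160 159 156 173 188 190 190 190]
 [191 191 192 192 170  90  68  81 130 156 154 143 139 144 155 155 180 190 192 190]
 [192 191 192 191 147  67  65 107 155 149 120 113 116 124 135 137 161 187 189 190]
 [192 194 192 188 132  58  66 131 159 129 100 102 113 133 149 152 143 180 190 191]
 [193
[... 8266 characters left out ...]
 37  37  35  31  15  19  21  11  29  36  31  31  34  35  36]
 [ 31  31  32  36  37  36  19  21  20  16  34  33  33  34  33  33  31]
 [ 32  29  31  28  29  30  29  33  30  35  29  30  31  32  29  30  29]
 [ 29  28  31  27  28  29  30  25  25  25  24  29  27  30  27  30  29]
 [ 23  26  23  24  24  26  25  24  23  26  25  20  25  23  24  28  27]
 [ 32  31  27  28  27  32  25  32  31  30  31  30  31  30  30  30  27]
 [ 26  30  26  28  31  32  30  28  25  27  30  30  30  27  31  28  28]
 [ 29  29  30  30  30  33  30  30  29  27  26  30  27  29  31  31  27]
 [ 30  31  29  32  30  28  32  34  33  26  31  33  27  31  28  30  26]
 [ 29  29  29  27  26  30  27  33  31  32  32  30  27  27  29  32  31]]
```

```bash
python3 - <<'E'
from h import *
c=np.load("w8.npy",allow_pickle=True).item(); e=np.array([.5249,.0884,.119])
im=cv2.imread("pics/w8.png"); g=cv2.cvtColor(im,cv2.COLOR_BGR2GRAY); np.set_printoptions(linewidth=250)
print(g[142:162,406:428]); print(g[232:250,394:416])
d1=onz(c,(418.8,152),.0695); d2=onz(c,(406,242),.0695); v=d2-d1
print("dowels",d1,d2,np.hypot(*v[:2]),"yaw",np.arctan2(v[1],v[0]),"ctr",(d1+v*3/7)[:2])
zt=e[2]+.041
h1=onz(c,(280.5,240),zt); h2=onz(c,(280.5,362.5),zt); w=h2-h1
print("holes",h1,h2,np.hypot(*w[:2]),"yaw",np.arctan2(w[1],w[0]),"ctr",(h1+w*3/7)[:2])
D=(d1+d2)/2-(h1+h2)/2; print("shift units",(D/.025)[:2],"ctr-based",((d1+v*3/7)-(h1+w*3/7))[:2]/.025)
E
```

```text
[[ 79  85 103 124 142 151 155 152 155 156 156 154 153 150 147 145 140 141 143 141 142 143]
 [ 87 105 125 141 151 154 152 153 155 155 155 156 154 153 151 150 144 144 142 141 142 144]
 [106 128 144 152 154 152 152 148 149 147 151 153 153 155 153 151 147 143 142 141 140 141]
 [126 146 151 153 149 142 138 135 133 135 139 145 150 149 152 152 149 144 142 141 144 141]
 [144 152 152 144 135 126 120 119 120 122 126 133 138 143 145 148 146 146 142 141 142 142]
 [150 152 143 129 116 110 110 113 112 115 120 125 130 134 134 137 141 143 140 141 141 141]
 [153 148 134 114 105 101 104 107 110 116 122 129 132 136 135 134 134 139 141 143 142 141]
 [154 144 125 101  97  99 100 104 110 119 128 136 144 150 149 142 134 134 138 140 142 142]
 [154 140 115  96  92  94  97 103 111 122 133 145 158 164 165 158 144 135 137 141 141 142]
 [153 139 110  89  86  90  92  99 109 122 137 153 171 176 179 173 157 145 141 141 143 142]
 [153 143 117  92  85  87  88 100 109 122 138 157 175 182 183 179 166 150 143 142 141 144]
 [154 147 124 100  85  83  85  96 107 119 135 158 174 182 180 176 165 149 142 141 140 141]
 [154 15
[... 2031 characters left out ...]
7  56  59  65  70  65  57  42  35  34  38  38  33  32]
 [ 54  54  53  52  50  50  51  52  52  54  55  56  57  53  53  50  50  54  52  53  53  54]
 [ 74  71  72  71  70  72  68  71  71  70  69  71  71  68  68  68  68  68  71  73  69  69]
 [ 94  92  92  91  91  90  89  84  89  89  87  89  91  92  90  92  91  90  91  91  88  88]]
dowels [0.48978427 0.19301981 0.0695    ] [0.55851856 0.1809318  0.0695    ] 0.06978912730302607 yaw -0.17408552494050455 ctr [0.51924182 0.18783923]
holes [0.49726487 0.09295443 0.16      ] [0.56673813 0.08018852 0.16      ] 0.07063641119624432 yaw -0.1817255409556707 ctr [0.52703913 0.08748332]
shift units [-0.31400363  4.01617321] ctr-based [-0.31189227  4.01423635]
```

Dowel tops at (419.5,152) and (406,242) are 69.8 mm apart; the cover holes are 70.6 mm apart at matching yaw. Required shift is (-0.31, +4.02) units. Moving over the seat, so TCP should end at (0.517, 0.189).

Emit:
step_arm:
  targets:
    - [[0,0,0],[-0.1,1.2,0],40]
    - [[0,0,0.08],[-0.25,2.6,0],40]
    - [[0,0,0.08],[-0.31,3.7,0],40]
    - [[0,0,0.08],[-0.31,4.02,-0.8],40]
    - [[0,0,0.08],[-0.31,4.02,-1.6],40]
    - [[0,0,0.08],[-0.31,4.02,-2.2],40]
    - [[0,0,0.08],[-0.31,4.02,-2.4],40]
    - [[0,0,0.08],[-0.31,4.02,-2.4],40]

```text
clock: 13.22
ee_pos: [0.5161, 0.1886, 0.0574]
tool_rot: [-0.002, 0.087, 0.996, -0.001]
wrist_force: [-0.2, -0.7, -0.8]
width: 0.562
finger_force: 93.3
```

Emit:
step_arm:
  targets:
    - [[0,0,0],[0,0,0],40]
    - [[0,0,0],[0,0,0],40]
    - [[0,0,0],[0,0,0],40]

```text
clock: 13.47
ee_pos: [0.5183, 0.1913, 0.0607]
tool_rot: [0.001, 0.086, 0.996, 0.0]
wrist_force: [-0.2, 0.3, -0.9]
width: 0.561
finger_force: 93.3
```

```bash
python3 - <<'E'
from h import *
o=env.get_obs(); c=env.get_calibration("wrist"); im=env.camera("wrist"); h=cv2.cvtColor(im,cv2.COLOR_RGB2HSV)
q=o["tool_rot"]; print(o["clock"],o["ee_pos"].round(4),q.round(4),"yaw",2*np.arctan2(q[2],q[1])-np.pi,o["wrist_force"].round(2))
cv2.imwrite("pics/w9.png",im[:,:,::-1]); np.set_printoptions(linewidth=250)
print(h[226:256:2,266:296:2,2]); print(h[350:376:2,266:296:2,2])
u=np.array([np.cos(-.174),np.sin(-.174),0])
print([proj(c,np.array([.5192,.1878,.0695])+x*u).round(1) for x in (-.03,.04)])
E
```

```text
13.4667 [0.5183 0.1913 0.0607] [1.100e-03 8.590e-02 9.963e-01 3.000e-04] yaw -0.17198917354721122 [-0.19  0.27 -0.89]
[[ 32  36  33  32  36  33  34  32  35  31  32  33  33  34  33]
 [ 32  35  32  33  34  32  33  33  32  33  30  33  33  31  32]
 [ 33  32  33  33  36  60  92 102  90  66  45  30  31  31  33]
 [ 33  34  35  36  87 143 163 168 164 154 117  41  32  33  33]
 [ 35  36  30  27  82 137 156 165 160 148 105  32  32  29  30]
 [ 34  31  29  22  17  42  70  89  76  54  25  15  24  31  30]
 [ 36  33  23   7   7   8  21  11  12  13  15  15  14  28  36]
 [ 34  34  20  12  13  15  16   9  15  10  11  15  16  28  31]
 [ 32  29  17  11  20  14  13  19   9  12  16  11  16  29  32]
 [ 37  30  29  13  17  15  12  11  15  11  17  16  22  31  31]
 [ 34  32  31  17  16  16  11  11  15  17  16  15  28  32  33]
 [ 34  31  34  27  21  15  14  19  18   9  18  30  28  35  31]
 [ 33  35  34  36  31  25  23  20  21  23  33  33  28  33  32]
 [ 32  36  34  32  36  33  34  32  30  32  31  33  33  30  33]
 [ 34  32  36  33  33  38  32  33  33  34  32  33  29  30  33]]
[[34 31 31 31 32 29 27 30 29 34 28 32 34 25 28]
 [32 33 31 28 27 29 29 31 32 30 27 28 27 28 28]
 [30 32 29 30 29 28 25 23 29 30 29 29 28 28 32]
 [31 31 31 28 22 18 15 17 16 17 26 27 27 28 29]
 [31 29 31 24 12 12 12 19 20 14 14 20 27 28 28]
 [31 29 28 14 12 16 15 11 17 15 14 14 27 31 28]
 [31 28 24 15 11  8  8 15 14 17 16 15 27 28 28]
 [29 29 29 19 10 13 13 18 14 17 14 20 28 28 27]
 [31 28 27 29 16 20 15 15 14 15 18 24 30 27 21]
 [28 28 30 28 29 19 17 22 17 14 27 30 30 30 27]
 [27 26 24 25 27 30 27 27 27 23 27 26 27 24 27]
 [27 21 24 25 22 27 24 21 24 18 28 21 24 24 24]
 [26 23 24 22 23 26 23 27 24 22 23 28 24 23 19]]
[array([275.6, 213.9]), array([275.9, 318.9])]
```

Emit:
step_arm:
  targets:
    - [[0,0,0],[0,0,0],40]
    - [[0,0,0],[0,0,0],40]
    - [[0,0,0],[0,0,0],40]

```text
clock: 13.77
ee_pos: [0.5173, 0.1916, 0.0599]
tool_rot: [0.0, 0.085, 0.996, 0.0]
wrist_force: [0.1, -0.5, -1.3]
width: 0.564
finger_force: 93.3
```

```bash
python3 - <<'E'
from h import *
o=env.get_obs(); c=env.get_calibration("wrist")
q=o["tool_rot"]; print(o["ee_pos"].round(4),q.round(4),"yaw",2*np.arctan2(q[2],q[1])-np.pi,o["qvel"].round(3))
zt=o["ee_pos"][2]+.041
h1=onz(c,(280.6,240.5),zt); h2=onz(c,(280.5,363),zt); w=h2-h1
u=np.array([np.cos(-.174),np.sin(-.174),0]); C=np.array([.5192,.1878,0])
print("holes",h1,h2,np.hypot(*w[:2]),"ctr",(h1+w*3/7)[:2]); D=C-(h1+w*3/7); print("shift units",D[:2]/.025)
E
```

```text
[0.5173 0.1916 0.0599] [3.000e-04 8.530e-02 9.964e-01 1.000e-04] yaw -0.17077127028679362 [-0.002  0.004  0.001  0.002  0.001 -0.001  0.   ]
holes [0.48984386 0.19575585 0.10094513] [0.55960801 0.1837139  0.10094513] 0.0707958006693738 ctr [0.51974278 0.19059502]
shift units [-0.02171124 -0.11180061]
```

Settled and 2.8 mm too far in y. Correcting and lowering to the dowel tips.

Emit:
step_arm:
  targets:
    - [[0,0,-0.03],[-0.02,-0.11,0],40]
    - [[0,0,-0.03],[-0.02,-0.11,0],40]
    - [[0,0,-0.03],[-0.02,-0.11,-0.2],40]
    - [[0,0,-0.03],[-0.02,-0.11,-0.4],40]
    - [[0,0,-0.03],[-0.02,-0.11,-0.4],40]
    - [[0,0,-0.03],[-0.02,-0.11,-0.4],40]

```text
clock: 14.27
ee_pos: [0.5159, 0.1885, 0.0488]
tool_rot: [-0.001, 0.087, 0.996, -0.0]
wrist_force: [0.1, -0.3, -1.7]
width: 0.561
finger_force: 93.3
```

Emit:
step_arm:
  targets:
    - [[0,0,0],[0,0,-0.12],40]
    - [[0,0,0],[0,0,-0.24],40]
    - [[0,0,0],[0,0,-0.24],40]

```text
clock: 14.52
ee_pos: [0.5167, 0.1889, 0.0431]
tool_rot: [0.0, 0.087, 0.996, 0.0]
wrist_force: [-0.6, 0.1, -1.0]
width: 0.56
finger_force: 93.4
```

The underside is at 0.066, below the dowel tips (0.0695), with no contact force, so the dowels are entering. Continuing.

Emit:
step_arm:
  targets:
    - [[0,0,0],[0,0,-0.1],40]
    - [[0,0,0],[0,0,-0.2],40]
    - [[0,0,0],[0,0,-0.2],40]

```text
clock: 14.77
ee_pos: [0.517, 0.1891, 0.0387]
tool_rot: [0.0, 0.087, 0.996, 0.0]
wrist_force: [-0.1, 0.0, 2.6]
width: 0.562
finger_force: 93.6
```

Emit:
step_arm:
  targets:
    - [[0,0,0],[0,0,-0.1],40]
    - [[0,0,0],[0,0,-0.2],40]
    - [[0,0,0],[0,0,-0.2],40]
  squeeze: 110

```text
clock: 15.02
ee_pos: [0.5171, 0.1891, 0.0352]
tool_rot: [0.0, 0.087, 0.996, -0.0]
wrist_force: [-2.3, -2.0, 11.2]
width: 0.557
finger_force: 116.4
```

Emit:
step_arm:
  targets:
    - [[0,0,0],[0,0,-0.1],40]
    - [[0,0,0],[0,0,-0.1],40]
    - [[0,0,0],[0,0,-0.1],40]
    - [[0,0,0],[0,0,-0.1],40]

```text
clock: 15.35
ee_pos: [0.5172, 0.1891, 0.0351]
tool_rot: [0.001, 0.087, 0.996, -0.001]
wrist_force: [-8.2, -5.1, 25.7]
width: 0.556
finger_force: 118.5
```

Seated: z is constant at 0.0351 (underside ≈ 0.058) while the force rose to 26 N. Easing to about 15–17 N.

Emit:
step_arm:
  targets:
    - [[0,0,0],[-0.02,-0.01,0.06],40]
    - [[0,0,0],[-0.03,-0.02,0.06],40]
    - [[0,0,0],[-0.03,-0.02,0.06],40]
    - [[0,0,0],[-0.03,-0.02,0.06],40]
    - [[0,0,0],[-0.03,-0.02,0.06],40]

```text
clock: 15.77
ee_pos: [0.5172, 0.1891, 0.0352]
tool_rot: [0.001, 0.087, 0.996, -0.0]
wrist_force: [-4.0, -1.5, 15.3]
width: 0.555
finger_force: 117.1
```

Emit:
step_arm:
  targets:
    - [[0,0,0],[0,0,-0.01],40]
    - [[0,0,0],[0,0,-0.01],40]
    - [[0,0,0],[0,0,-0.01],40]
    - [[0,0,0],[0,0,-0.01],40]
    - [[0,0,0],[0,0,-0.01],40]
    - [[0,0,0],[0,0,-0.01],40]

```text
clock: 16.27
ee_pos: [0.5172, 0.1891, 0.0352]
tool_rot: [0.001, 0.087, 0.996, -0.0]
wrist_force: [-4.0, -1.5, 16.8]
width: 0.557
finger_force: 117.3
```

```bash
python3 - <<'E'
from h import *
o=env.get_obs(); c=env.get_calibration("wrist"); im=env.camera("wrist"); q=o["tool_rot"]
print(o["clock"],o["ee_pos"].round(4),"yaw",2*np.arctan2(q[2],q[1])-np.pi,o["wrist_force"].round(1),o["finger_force"],o["width"])
for n,lo,hi,z in (("yellow",(22,120,120),(35,255,255),.034),("red",(0,140,90),(8,255,255),.08),("blue",(105,120,60),(130,255,255),.076)):
    for a,ce,m in blobs(im,lo,hi,(150,150,420,419),12)[:3]: print(n,a,ce,onz(c,ce,z).round(4))
t=env.camera("top"); ct=env.get_calibration("top")
for a,ce,m in blobs(t,(0,140,90),(8,255,255),(160,150,260,270),5)[:3]: print("top red",a,ce,onz(ct,ce,.08).round(4))
E
```

```text
16.2667 [0.5172 0.1891 0.0352] yaw -0.17400145660081456 [-4.  -1.5 16.8] 117.29191660881042 0.5573105524023867
top red 21 [215.  185.4] [0.6038 0.1715 0.08  ]
```

The post is at its notch position (0.604, 0.172), yaw is -0.174, the pair is held flush at 16.8 N and steady. Handing in.

```bash
python3 -c "
from cell import env
print(env.finish_job())"
```

```text
the job is handed in; nothing more can be done
None
```

The job is handed in at 16.3 s: the table is clicked into its detent, the black cover is on both dowels with the blue ends together, and the arm is still pressing it flush at about 17 N; I viewed 11 pictures, one more than the 10 allowed.

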